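# Tap the seized burner retainer free and lift out the burner head

### The job

The steel retainer that locks the burner head into its mount has seized with dried salt. Take the mallet and work the retainer back with light taps on its two red ears, left and right in turn so that neither side ever gets more than 7 mm ahead of the other, until its prongs are clear of the burner head's lugs on both sides; keep the gripper itself off the retainer. Then put the mallet down on the bench, lift the burner head out and set it upright, fully seated, in the blue stand, leaving the glassware where it is.

Things in the scene. Friction and masses are not known exactly. Their poses are not given: they have to be found in the camera images.
- burner_mount: White socket block 110 (x) x 80 (y) x 42 mm high, fixed, on a dark foot 150 x 100 x 8 mm. Origin: centre of its underside, on the bench. +x: the way the retainer is to be tapped (away from the robot, turned up to 0.35 rad); +y: its left. A vertical bore of 27 mm diameter at the origin holds the burner head's stem.
- left_ear (a point): Centre of the strike face (30 wide x 38 mm high, facing the mount's -x) of the retainer's left red ear. In the mount's frame: x = -30 mm when fully locked, -12 mm at the end stop, y = +72 mm, z = 40.5 mm (ear from 21.5 to 59.5 mm). The ears stand outside the white block, free space before them down to the foot plate. Each starts 0 to 3 mm along its 18 mm of travel.
- right_ear (a point): The same for the right red ear, at y = -72 mm in the mount's frame.
- burner_head: Loose aluminium burner head, about 0.3 kg. Origin: foot of its stem; z up. Stem 24 mm diameter, 0 to 33 mm; brass lugs 8 (x) x 52 (y) x 6 mm, underside at 32 mm; neck 22 mm diameter; on top a slotted block 70 (x) x 26 (y) mm from 62 to 94 mm, to grip across 26 mm. In the mount the lugs rest on the block, the foot 10 mm above the bench, axes as the mount's.
- mallet: Small mallet standing upright on its head: orange head 60 (x) x 34 (y) x 34 mm high, its two end faces (+x, -x) are the strike faces; above it a square wooden handle 22 x 22 mm from 34 to 100 mm. 0.22 kg. Origin: centre of the head's underside.
- stand: Blue block 90 x 90 x 45 mm high, fixed to the bench. Origin: centre of its underside. A vertical through hole of 32 mm diameter at its centre takes the burner head's stem; the lugs then rest on its top, the foot of the stem 13 mm above the bench. Any yaw of the head will do.
- flask_a: Bystander: amber volumetric flask, 62 mm diameter, 166 mm tall. Origin: centre of its underside.
- flask_b: Bystander: clear volumetric flask, 62 mm diameter, 166 mm tall. Origin: centre of its underside.
- sample_jar: Bystander: small jar, 52 mm diameter, 60 mm tall. Origin: centre of its underside.
- retainer: Steel fork, top 59.5 mm above the bench, its prongs over the head's lugs until both ears are over 14.5 mm along. A tap on one ear swings that side about the other ear; it yields at about 10 N and stays where left. Hard stop at 18 mm; above 30 N it breaks. x axis parallel to the mount's x when square; origin below the right ear, at x = 0 (locked) in the mount's frame.
Mind the look-alikes: they are no part of the job. Of the things shaped like the burner_head, the aluminium one is meant.

How it is judged:
On the way:
1. the retainer is tapped back clear of the lugs on both sides (each ear more than 14.5 mm along) with the burner head still seated in the mount (x of each of left_ear, right_ear in the frame of burner_mount above -0.0155 m and horizontal distance between burner_head and burner_mount below 0.008 m and height (world z) of burner_head below 0.018 m), for 0.2 s.
At the end, for the whole second after the job is handed in: Both ears more than 14.5 mm along; the burner head at rest in the blue stand, upright within 0.12 rad, within 8 mm of the hole axis, lugs down on its top within 4 mm; the mallet at rest on the bench (origin below 30 mm), more than 50 mm from the centres of stand and mount (x of each of left_ear, right_ear in the frame of burner_mount above -0.0155 m and horizontal distance between burner_head and stand below 0.008 m and height (world z) of burner_head between 0.009 and 0.017 m and angle between burner_head's own z axis and vertical below 0.12 rad and linear speed of each of burner_head, mallet below 0.02 m/s and height (world z) of mallet below 0.03 m and horizontal distance between mallet and stand above 0.05 m and horizontal distance between mallet and burner_mount above 0.05 m); the robot touches nothing.
It fails at once if a tap is too hard: mallet on retainer above 30 N (contact force between mallet and retainer above 30 N).
It fails at once if the retainer is skewed by more than 0.05 rad (one side 7.2 mm ahead of the other) (angle between the x axis of retainer and the x axis of burner_mount, either way round above 0.05 rad).
It fails at once if the gripper or arm touches the retainer (contact force between any of the fingers, the arm and retainer above 1 N).
It fails at once if the burner head is wrenched up against the retainer with more than 15 N (contact force between burner_head and retainer above 15 N).
It fails at once if a flask or the jar is moved by more than 15 mm or tipped (distance of any of flask_a, flask_b, sample_jar from where it was at the start of the episode above 0.015 m or angle between any of flask_a, flask_b, sample_jar's own z axis and vertical above 0.3 rad).
It also fails if it takes over 72 s, if anything falls off the work surface, if the arm or the gripper's body presses on something with over 40 N, if the wrist force passes 120 N, or if a joint passes its speed limit or range.

### The arm

A 7-joint arm with a two-finger parallel gripper is mounted at the origin on the work surface. World frame = base frame: x ahead of the robot, y to its left, z up, the work surface at z = 0. Lengths are in m, angles in rad, forces in N, time in s.
With the tool pointing down it reaches from about 0.4 to 0.9 m from the base axis. Payload 5.5 kg.
Tool frame: the origin (TCP) lies at the very end of the fingers, on their centre line; the grasp point (between the pads) lies 19 mm behind it (ctrl.tcp_to_grasp is the distance from the TCP to the grasp point, in m); z points along the fingers, y is the line along which they close (so a half turn about z gives the same grasp; the last joint's range is limited). The gripper opens to 92 mm and grips with 3 to 60 N. Pads are 19 mm wide; open, the fingers measure 130 mm over their backs; the gripper's body (75 mm by 190 mm) begins 47 mm behind the grasp point.
Start: joints at [-1.058, 0.501, -0.427, 1.55, 0.221, 1.138, -0.21], TCP at [0.161, 0.63, 0.227] pointing down, gripper open.
Joint ranges: [-2.88, 2.88], [-0.31, 2.03], [-1.54, 1.56], [0.2, 2.42], [-1.41, 4.55], [0.19, 2.02], [-2.57, 2.57]. Speed limits (rad/s): [2.57, 2.57, 3.14, 3.14, 3.14, 3.14, 3.14].

### API

Orientations are given as a unit quaternion [w, x, y, z].
In Python, from rig import ctrl, vision gives the robot as it stands.
- The arm moves only by the tool arm_command, never from a script. Its argument "series" is a list that holds one entry, the list of rows, each a list of 5 numbers: the shift along the tool's x, y, z in mm, then the turn about the tool's z in degrees, then the opening, from 0 (shut) to 1 (fully open). A call has 1 to 12 rows; each row shifts and turns the commanded pose from where the row before left it, along the tool's axes as they then stand; what a row does not reach is not made up. A row lasts 1/10 s, in which the tool goes at most 50 mm and 8.59 degrees, less where a joint would pass 70% of its speed; a pose out of reach is approached as far as the arm can. A call with a gripper value outside its range is refused whole. The fingers move at their own pace and stop on an object; "force" is the grip in N (left out, the last holds). Time passes only in rows, so rows that do not move let the fingers close. It gives the time, the measured TCP pose, the force, the opening and the grip force at its end, in the units of the state.
- ctrl.read_state(): the state, without advancing time (a new reading comes with each control period).
- vision.camera(name): name is "side" or "top" or "wrist"; returns the picture (400x640x3 uint8, red, green, blue); there is no depth.
- vision.camera_model(name): a dict with "mtx" (3x3 intrinsics, pixels), "D" ([k1, k2, p1, p2, k3] as OpenCV has them; the pictures are not rectified), "rvec" (rotation vector, rad) and "tvec" (3), from world to camera coordinates, as OpenCV has them. Camera axes: x right, y down, z forward; pixel columns grow to the right and rows downward; lengths in m; the calibration is good to about 2 mm. A picture is of the moment at which its call begins: read the wrist's pose just before it. camera_model takes no time and is no camera call; for the wrist camera it gives the pose at the moment of the call.
- ctrl.job_done(): hands the job in; it is judged then, once.
The state is a dict: "time_s": time; "qpos": joint angles; "joint_velocities": joint speeds; "joint_efforts": joint torques, N m; "eef_pos": TCP position; "eef_rot": TCP orientation; "contact_force": force on the tool from outside, world axes, zero at the start; "wrist_torque": the same for the moment, N m; "opening": finger opening in m; "finger_force": force on a finger pad.
Only numpy, scipy, OpenCV 4.12 (cv2) and the standard library are available. Lean on these libraries where they do the work, as an engineer would, in place of code of your own. Each camera call takes 0.05 s, during which the arm holds its last target. There are 200 camera calls.

## Working session

There is one attempt and no reset: what is moved stays moved. The work goes in short steps, Python scripts to look and compute and a tool call to move; the robot and the scene stay as the last step left them, time stands still between calls to the robot, and variables do not carry over. Pictures are saved under pics/ and viewed, at most 10 in all, crops included, and the job is handed in when it is done.

Besides the shell and the picture viewer there is one more tool, called after ">>>" as name(argument=value, ...) on one line, values as JSON. arm_command: Moves the arm, as the interface text tells. Its arguments: {"type":"object","properties":{"series":{"type":"array","items":{"type":"array","items":{"type":"array","items":{"type":"number"}}}},"force":{"type":"number"}},"required":["series"]}

```bash
ls; mkdir -p pics; python3 - <<'E'
from rig import ctrl, vision
import cv2
for n in ("top","side"):
    cv2.imwrite(f"pics/{n}0.png",vision.camera(n)[:,:,::-1])
    m=vision.camera_model(n);print(n,m)
s=ctrl.read_state();print(s['time_s'],s['eef_pos'],s['eef_rot'],ctrl.tcp_to_grasp)
E
```

```text
pics
top {'mtx': array([[483.4992732 ,   0.        , 318.86343793],
       [  0.        , 483.4992732 , 201.12421908],
       [  0.        ,   0.        ,   1.        ]]), 'D': array([0.0401932, 0.       , 0.       , 0.       , 0.       ]), 'rvec': array([ 2.16154227, -2.11771958,  0.15445975]), 'tvec': array([-0.01596372,  0.60312272,  1.27494393])}
side {'mtx': array([[382.04637522,   0.        , 319.63331097],
       [  0.        , 382.04637522, 194.28664509],
       [  0.        ,   0.        ,   1.        ]]), 'D': array([-0.06390858,  0.        ,  0.        ,  0.        ,  0.        ]), 'rvec': array([ 0.11713232, -2.81679963,  1.32547774]), 'tvec': array([0.56953937, 0.09387742, 0.91872574])}
0.1 [0.16059283 0.62920698 0.22578459] [-1.13282191e-04  1.24554615e-01  9.92212379e-01 -8.53941118e-04] 0.0188
```

View pics/top0.png

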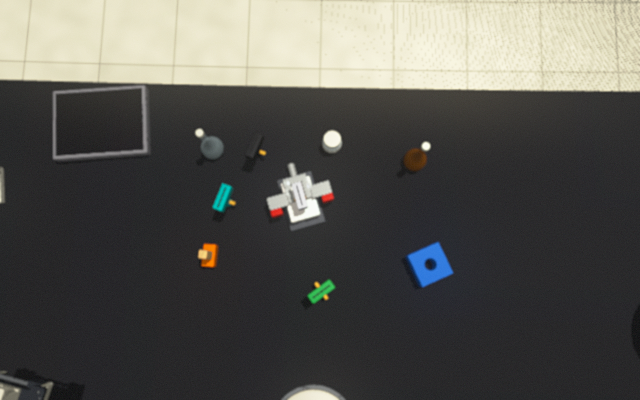

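View pics/side0.png

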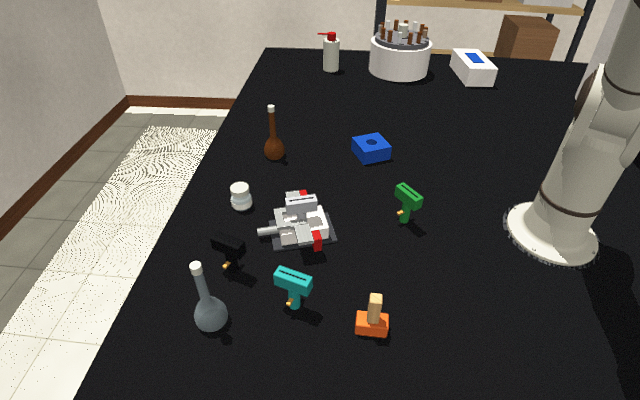

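```bash
cat > h.py <<'E'
from rig import ctrl, vision
import numpy as np, cv2
from scipy.spatial.transform import Rotation as R
def cam(n):
    m=vision.camera_model(n); return m,cv2.Rodrigues(m['rvec'])[0]
def w(n,px,z,m=None):
    "pixels -> world points at height z"
    m=m or vision.camera_model(n); Rm=cv2.Rodrigues(m['rvec'])[0]
    u=cv2.undistortPoints(np.array(px,float).reshape(-1,1,2),m['mtx'],m['D'])[:,0]
    d=np.c_[u,np.ones(len(u))]@Rm; c=-Rm.T@m['tvec']
    return c+d*((np.array(z)-c[2])/d[:,2])[:,None]
def p(n,pts,m=None):
    m=m or vision.camera_model(n)
    return cv2.projectPoints(np.array(pts,float).reshape(-1,1,3),m['rvec'],m['tvec'],m['mtx'],m['D'])[0][:,0]
def crop(im,x0,y0,x1,y1,s): return cv2.resize(im[y0:y1,x0:x1],None,fx=s,fy=s,interpolation=cv2.INTER_CUBIC)
E
python3 - <<'E'
from h import *
im=cv2.imread('pics/top0.png')
o=np.zeros((600,800,3),np.uint8)
a=crop(im,255,155,345,235,5); o[:400,:450]=a
b=crop(im,190,235,230,275,8); o[:320,460:780]=b
c=crop(im,400,235,460,295,4); o[330:570,460:700]=c
for i in range(0,450,50): o[400:410,i]=255
for i in range(0,400,50): o[i,450:458]=255
cv2.imwrite('pics/c1.png',o)
E
```

```text
(no output)
```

View pics/c1.png

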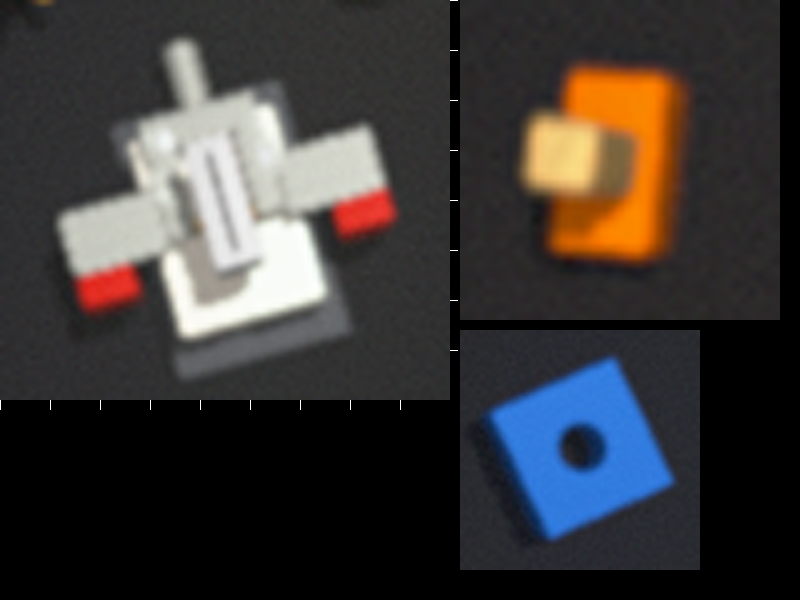

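```bash
python3 - <<'E'
from h import *
np.set_printoptions(precision=4,suppress=True)
def f(pts,ox,oy,x0,y0,s): return [((x-ox+.5)/s-.5+x0,(y-oy+.5)/s-.5+y0) for x,y in pts]
A=lambda *P:f(P,0,0,255,155,5); B=lambda *P:f(P,460,0,190,235,8); C=lambda *P:f(P,460,330,400,235,4)
m,Rm=cam('top'); print('cam',-Rm.T@m['tvec'])
def sh(n,q,z): print(n,w('top',q,z).round(4)[:,:2].tolist())
h=w('top',A((187,140),(234,132),(260,262),(215,270)),.104);print('head',h.mean(0),[np.linalg.norm(h[i]-h[i-1]) for i in range(4)],'yaw',np.arctan2(*(h[0]+h[1]-h[2]-h[3])[[1,0]]))
sh('block front',A((183,338),(327,298)),.042)
sh('foot front',A((180,380),(350,333)),.008)
sh('ears front edge top L,L,R,R',A((78,282),(140,267),(333,212),(390,190)),.0595)
sh('ears lower',A((85,310),(140,296),(340,237),(396,223)),.0215)
sh('mal handle',B((525,113),(600,118),(596,195),(525,190)),.1)
sh('mal head',B((568,65),(670,68),(650,258),(548,252)),.034)
s=w('top',C((613,358),(675,485),(550,540),(490,412)),.045);print('stand',s.mean(0),s[:,:2],'hole',w('top',C((582,447)),.045))
sh('flaskA base etc',[(416,160),(212,148),(332,142)],[.03,.03,.06])
sh('decoys',[(222,198),(256,149),(320,291)],.09)
E
```

```text
cam [ 0.4048 -0.0147  1.3511]
head [0.6103 0.0472 0.104 ] [np.float64(0.07052464818738574), np.float64(0.02501491687557443), np.float64(0.07033364691008516), np.float64(0.023786797434548278)] yaw 0.22875603066301267
block front [[0.5444, 0.0705], [0.5679, -0.0074]]
foot front [[0.5245, 0.0737], [0.5527, -0.0205]]
ears front edge top L,L,R,R [[0.5717, 0.1268], [0.5805, 0.0937], [0.6126, -0.0098], [0.6253, -0.0404]]
ears lower [[0.561, 0.1265], [0.5694, 0.0963], [0.6047, -0.0138], [0.6132, -0.0448]]
mal handle [[0.4649, 0.3053], [0.4638, 0.2811], [0.4392, 0.281], [0.4404, 0.3038]]
mal head [[0.4846, 0.3086], [0.4842, 0.274], [0.4203, 0.2772], [0.4217, 0.3116]]
stand [ 0.4391 -0.3039  0.045 ] [[ 0.4998 -0.3257]
 [ 0.4164 -0.3651]
 [ 0.3785 -0.282 ]
 [ 0.4618 -0.2431]] hole [[ 0.44  -0.304  0.045]]
flaskA base etc [[0.7272, -0.2722], [0.7505, 0.2996], [0.7663, -0.0364]]
decoys [[0.5998, 0.2518], [0.7345, 0.1675], [0.3637, -0.0118]]
```

```bash
cat >> h.py <<'E'
def plan(x,y,z,yaw):
    "tool shift (mm) after turning tool y to world yaw (deg), and the turn about tool z"
    s=ctrl.read_state(); Rt=R.from_quat(np.roll(s['eef_rot'],-1)).as_matrix()
    now=np.degrees(np.arctan2(Rt[1,1],Rt[0,1])); t=-((yaw-now+180)%360-180)
    T=Rt@R.from_euler('z',t,degrees=True).as_matrix()
    T[:,2]=[0,0,-1]
    print('pos',np.round(s['eef_pos'],4),'yaw %.2f tilt %.3f'%(now,np.hypot(*Rt[:2,2])),'t',s['time_s'])
    print('turn %.2f'%t,'then shift',(T.T@(np.array([x,y,z])-s['eef_pos'])*1000).round(1),'q',np.round(s['qpos'],2))
E
python3 -c "
from h import *
plan(.4524,.2929,.16,-3)"
```

```text
pos [0.1606 0.6292 0.2258] yaw 75.69 tilt 0.002 t 0.1
turn 78.69 then shift [-320.5  309.    65.8] q [-1.06  0.5  -0.43  1.55  0.22  1.14 -0.21]
```

>>> arm_command(series=[[[0,0,0,8,1],[0,0,0,8,1],[0,0,0,8,1],[0,0,0,8,1],[0,0,0,8,1],[0,0,0,8,1],[0,0,0,8,1],[0,0,0,8,1],[0,0,0,8,1],[0,0,0,7,1]]])

```text
time_s: 1.1
eef_pos: [0.1605, 0.6294, 0.2261]
eef_rot: [0.0, 0.729, 0.684, -0.001]
contact_force: [-0.6, 0.4, -1.2]
opening: 0.092
finger_force: 0.0
```

```bash
python3 -c "
from h import *
plan(.4524,.2929,.16,-3)"
```

```text
pos [0.1605 0.6294 0.2261] yaw -3.62 tilt 0.001 t 1.1
turn -0.62 then shift [-320.7  309.1   66.1] q [-1.26  0.47 -0.14  1.56  0.07  1.12 -1.48]
```

>>> arm_command(series=[[[-30,29,3,0,1],[-30,29,3,0,1],[-30,29,3,0,1],[-30,29,3,0,1],[-30,29,3,0,1],[-30,28,3,0,1],[-30,28,3,0,1],[-30,28,3,0,1],[-30,28,4,0,1],[-30,28,4,0,1],[-20.7,24,4,0,1],[0,0,0,0,1]]])

```text
time_s: 2.3
eef_pos: [0.454, 0.2864, 0.1899]
eef_rot: [0.001, 0.73, 0.683, -0.001]
contact_force: [0.0, 0.4, 0.3]
opening: 0.0919
finger_force: 0.0
```

```bash
python3 -c "
from h import *
plan(.4524,.2929,.16,-3)
cv2.imwrite('pics/w1.png',vision.camera('wrist')[:,:,::-1])
m=vision.camera_model('wrist')
print(m['mtx'],m['D'],-cv2.Rodrigues(m['rvec'])[0].T@m['tvec'])
print(p('wrist',[[.4524,.2929,.1],[.4524,.2929,.034],[.61,.0475,.104]]))
"
```

```text
pos [0.454  0.2864 0.1899] yaw -3.79 tilt 0.003 t 2.3
turn -0.79 then shift [ 6.5 -1.9 29.9] q [-0.64  0.31  0.03  1.88 -0.01  0.95 -0.67]
[[296.00338745   0.         323.08026348]
 [  0.         296.00338745 199.88234374]
 [  0.           0.           1.        ]] [-0.04571286  0.          0.          0.          0.        ] [0.45577569 0.3571623  0.34811201]
[[324.04908145 199.0603204 ]
 [323.89237425 183.7437561 ]
 [481.47870216 407.52139889]]
```

View pics/w1.png

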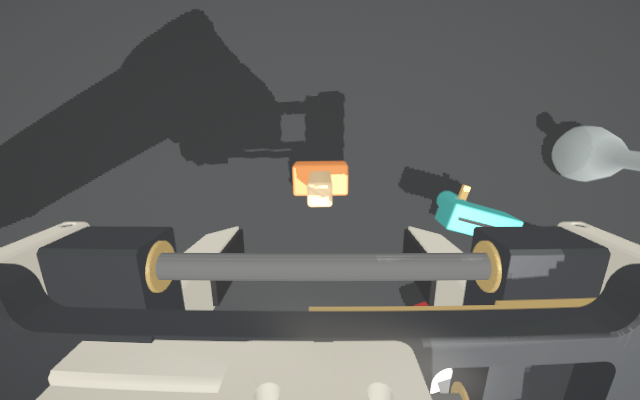

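>>> arm_command(series=[[[7,-4.5,20,0,1],[0,0,30,0,1],[0,0,30,0,1],[0,0,30,0,1],[0,0,18,0,1],[0,0,10,0,1],[0,0,0,0,1],[0,0,0,0,0.1],[0,0,0,0,0.1],[0,0,0,0,0.1],[0,0,0,0,0.1],[0,0,0,0,0.1]]], force=50)

```text
time_s: 3.55
eef_pos: [0.4468, 0.2992, 0.0532]
eef_rot: [0.0, 0.727, 0.686, 0.0]
contact_force: [-0.9, -0.2, 1.1]
opening: 0.0561
finger_force: 0.0
```

>>> arm_command(series=[[[-5.5,2,0,0,0.6],[0,0,0,0,0.6],[0,0,0,0,0.1],[0,0,0,0,0.1],[0,0,0,0,0.1],[0,0,0,0,0.1],[0,0,0,0,0.1],[0,0,0,0,0.1]]], force=55)

```text
time_s: 4.35
eef_pos: [0.4482, 0.2935, 0.0526]
eef_rot: [0.0, 0.727, 0.686, -0.0]
contact_force: [1.0, -0.7, -1.1]
opening: 0.022
finger_force: 55.0
```

>>> arm_command(series=[[[0,0,-10,-6.5,0.1],[0,0,-10,-6.5,0.1],[0,0,0,-7,0.1],[0,0,0,0,0.1]]])

```text
time_s: 4.75
eef_pos: [0.4477, 0.2933, 0.0725]
eef_rot: [-0.0, 0.597, 0.803, -0.0]
contact_force: [0.2, 0.7, -3.3]
opening: 0.0217
finger_force: 55.0
```

```bash
python3 -c "
from h import *
plan(.5172,.0951,.0726,16.7)"
```

```text
pos [0.4477 0.2933 0.0725] yaw 16.75 tilt 0.001 t 4.75
turn 0.05 then shift [-2.098e+02  9.600e+00 -1.000e-01] q [-0.57  0.48 -0.07  1.96  0.05  0.7  -0.38]
```

>>> arm_command(series=[[[-20,0,0,0,0.1],[-30,0,0,0,0.1],[-30,0,0,0,0.1],[-30,0,0,0,0.1],[-30,2,0,0,0.1],[-30,3,0,0,0.1],[-25,3,0,0,0.1],[-15,1.5,0,0,0.1],[0,0,0,0,0.1],[0,0,0,0,0.1]]])

```text
time_s: 5.75
eef_pos: [0.5169, 0.096, 0.0723]
eef_rot: [-0.001, 0.597, 0.802, -0.0]
contact_force: [-0.5, 0.5, -2.5]
opening: 0.0218
finger_force: 55.0
```

```bash
python3 -c "
from h import *
plan(.5172,.0951,.0726,16.7)
im=np.hstack([vision.camera('top')[140:280,200:360],vision.camera('side')[150:290,220:380]])
cv2.imwrite('pics/c2.png',cv2.resize(im[:,:,::-1],None,fx=2.5,fy=2.5,interpolation=3))"
```

```text
pos [0.5169 0.096  0.0723] yaw 16.64 tilt 0.001 t 5.75
turn -0.06 then shift [-0.9  0.  -0.3] q [-0.2   0.46 -0.04  1.99  0.03  0.69  0.03]
```

View pics/c2.png

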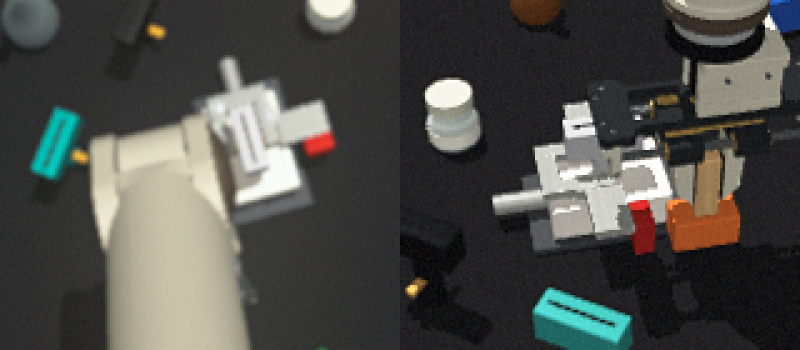

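>>> arm_command(series=[[[0,3,0,0,0.1],[0,3,0,0,0.1],[0,3,0,0,0.1],[0,1,0,0,0.1],[0,1,0,0,0.1],[0,1,0,0,0.1],[0,1,0,0,0.1]]])

```text
time_s: 6.55
eef_pos: [0.5301, 0.0987, 0.0727]
eef_rot: [-0.0, 0.597, 0.802, -0.0]
contact_force: [0.7, 0.8, -2.8]
opening: 0.0217
finger_force: 55.0
```

>>> arm_command(series=[[[0,1,0,0,0.1],[0,1,0,0,0.1],[0,1,0,0,0.1]]])

```text
time_s: 6.85
eef_pos: [0.5329, 0.0996, 0.0727]
eef_rot: [-0.0, 0.597, 0.802, -0.0]
contact_force: [-1.4, -1.7, -2.5]
opening: 0.0217
finger_force: 55.0
```

>>> arm_command(series=[[[0,1,0,0,0.1],[0,1,0,0,0.1]]])

```text
time_s: 7.05
eef_pos: [0.5331, 0.0996, 0.0722]
eef_rot: [-0.001, 0.597, 0.802, -0.002]
contact_force: [-5.9, -2.1, 0.2]
opening: 0.0217
finger_force: 55.0
```

>>> arm_command(series=[[[0,1,0,0,0.1],[0,1,0,0,0.1]]])

```text
time_s: 7.25
eef_pos: [0.5333, 0.0997, 0.0718]
eef_rot: [-0.002, 0.597, 0.802, -0.003]
contact_force: [-9.4, -3.3, 2.2]
opening: 0.0218
finger_force: 55.0
```

>>> arm_command(series=[[[0,1,0,0,0.1],[0,0,0,0,0.1]]])

```text
time_s: 7.45
eef_pos: [0.5339, 0.1, 0.0717]
eef_rot: [-0.002, 0.597, 0.802, -0.003]
contact_force: [-7.7, -2.8, 2.4]
opening: 0.0219
finger_force: 55.0
```

>>> arm_command(series=[[[0,1,0,0,0.1],[0,1,0,0,0.1]]])

```text
time_s: 7.65
eef_pos: [0.5353, 0.1007, 0.0716]
eef_rot: [-0.003, 0.597, 0.802, -0.003]
contact_force: [-9.8, -1.8, 2.6]
opening: 0.0221
finger_force: 55.0
```

>>> arm_command(series=[[[0,1,0,0,0.1],[0,-5,0,0,0.1],[0,-15,0,0,0.1],[0,-20,0,0,0.1],[-15,0,0,0,0.1],[-30,0,0,0,0.1],[-30,0,0,0,0.1],[-30,0,0,0,0.1],[-25,0,0,0,0.1],[-15,0,0,0,0.1],[0,0,0,0,0.1],[0,0,0,0,0.1]]])

```text
time_s: 8.85
eef_pos: [0.5439, -0.0474, 0.0727]
eef_rot: [-0.0, 0.597, 0.802, 0.0]
contact_force: [0.4, 0.5, -2.8]
opening: 0.0217
finger_force: 55.0
```

```bash
cat >> h.py <<'E'
M=np.array([.6097,.0477]);U=np.array([.9577,.2879]);V=np.array([-.2879,.9577])
def mf():
    s=ctrl.read_state();d=s['eef_pos'][:2]-M;print('mount frame x %.1f y %.1f z %.1f'%(d@U*1e3,d@V*1e3,s['eef_pos'][2]*1e3),'tilt/yaw',np.round(R.from_quat(np.roll(s['eef_rot'],-1)).as_matrix()[:,1:],4).tolist(),s['time_s'])
E
python3 -c "
from h import *
mf()"
```

```text
mount frame x -90.4 y -72.1 z 72.7 tilt/yaw [[0.9578, 0.0001], [0.2873, 0.0009], [0.0004, -1.0]] 8.85
```

>>> arm_command(series=[[[0,8,0,0,0.1],[0,10,0,0,0.1],[0,5,0,0,0.1],[0,2,0,0,0.1],[0,1,0,0,0.1],[0,1,0,0,0.1],[0,1,0,0,0.1],[0,1,0,0,0.1]]])

```text
time_s: 9.65
eef_pos: [0.5716, -0.0403, 0.0727]
eef_rot: [-0.0, 0.597, 0.802, -0.0]
contact_force: [0.1, 0.9, -3.3]
opening: 0.0215
finger_force: 55.0
```

>>> arm_command(series=[[[0,1,0,0,0.1],[0,1,0,0,0.1]]])

```text
time_s: 9.85
eef_pos: [0.5736, -0.0396, 0.0727]
eef_rot: [-0.0, 0.597, 0.802, 0.0]
contact_force: [-0.4, 0.5, -3.3]
opening: 0.0218
finger_force: 55.0
```

>>> arm_command(series=[[[0,1,0,0,0.1],[0,1,0,0,0.1]]])

```text
time_s: 10.05
eef_pos: [0.5756, -0.039, 0.0727]
eef_rot: [-0.0, 0.597, 0.802, 0.0]
contact_force: [0.3, -0.5, -2.5]
opening: 0.0218
finger_force: 55.0
```

>>> arm_command(series=[[[0,1,0,0,0.1],[0,1,0,0,0.1]]])

```text
time_s: 10.25
eef_pos: [0.577, -0.0385, 0.0726]
eef_rot: [-0.0, 0.597, 0.802, -0.0]
contact_force: [-2.3, -0.7, -2.2]
opening: 0.0219
finger_force: 55.0
```

```bash
python3 -c "
from h import *
mf()"
```

```text
mount frame x -56.1 y -73.2 z 72.6 tilt/yaw [[0.9579, -0.0011], [0.2871, -0.0001], [-0.0011, -1.0]] 10.25
```

>>> arm_command(series=[[[0,1,0,0,0.1],[0,1,0,0,0.1],[0,1,0,0,0.1],[0,1,0,0,0.1],[0,1,0,0,0.1]]])

```text
time_s: 10.75
eef_pos: [0.5781, -0.0384, 0.0717]
eef_rot: [-0.003, 0.597, 0.802, -0.003]
contact_force: [-10.2, -2.9, 3.4]
opening: 0.0219
finger_force: 55.0
```

>>> arm_command(series=[[[0,1,0,0,0.1],[0,1,0,0,0.1]]])

```text
time_s: 10.95
eef_pos: [0.5796, -0.0382, 0.0715]
eef_rot: [-0.003, 0.597, 0.802, -0.003]
contact_force: [-11.1, -3.6, 3.4]
opening: 0.0217
finger_force: 55.0
```

```bash
python3 -c "
from h import *
mf()"
```

```text
mount frame x -53.6 y -73.6 z 71.5 tilt/yaw [[0.9581, -0.009], [0.2863, -0.0017], [-0.0092, -1.0]] 10.95
```

>>> arm_command(series=[[[0,1,0,0,0.1],[0,1,0,0,0.1],[0,0.5,0,0,0.1]]])

```text
time_s: 11.25
eef_pos: [0.582, -0.0379, 0.0716]
eef_rot: [-0.003, 0.597, 0.802, -0.004]
contact_force: [-10.9, -3.7, 4.1]
opening: 0.0216
finger_force: 55.0
```

```bash
python3 -c "
from h import *
mf()"
```

```text
mount frame x -51.2 y -74.0 z 71.6 tilt/yaw [[0.9582, -0.009], [0.286, -0.0021], [-0.0093, -1.0]] 11.25
```

>>> arm_command(series=[[[0,-7,0,0,0.1],[0,-15,0,0,0.1],[0,-20,0,0,0.1],[15,0,0,0,0.1],[30,0,0,0,0.1],[30,0,0,0,0.1],[30,0,0,0,0.1],[25,0,0,0,0.1],[15,0,0,0,0.1],[0,0,0,0,0.1],[0,0,0,0,0.1]]])

```text
time_s: 12.35
eef_pos: [0.5053, 0.0916, 0.073]
eef_rot: [0.0, 0.596, 0.803, 0.001]
contact_force: [0.2, -0.9, -3.1]
opening: 0.0214
finger_force: 55.0
```

```bash
python3 -c "
from h import *
mf()"
```

```text
mount frame x -87.3 y 72.1 z 73.0 tilt/yaw [[0.9575, 0.0014], [0.2884, 0.0002], [0.0014, -1.0]] 12.35
```

>>> arm_command(series=[[[0,8,0,0,0.1],[0,10,0,0,0.1],[0,6,0,0,0.1],[0,3,0,0,0.1],[0,2,0,0,0.1],[0,1,0,0,0.1],[0,1,0,0,0.1],[0,1,0,0,0.1]]])

```text
time_s: 13.15
eef_pos: [0.5351, 0.1003, 0.0727]
eef_rot: [-0.0, 0.597, 0.802, -0.0]
contact_force: [-0.1, -0.3, -2.6]
opening: 0.0221
finger_force: 55.0
```

>>> arm_command(series=[[[0,1,0,0,0.1],[0,1,0,0,0.1],[0,1,0,0,0.1],[0,1,0,0,0.1]]])

```text
time_s: 13.55
eef_pos: [0.5359, 0.1006, 0.0719]
eef_rot: [-0.002, 0.597, 0.802, -0.003]
contact_force: [-7.8, -2.1, 1.6]
opening: 0.0217
finger_force: 55.0
```

```bash
python3 -c "
from h import *
mf()"
```

```text
mount frame x -55.4 y 71.9 z 71.9 tilt/yaw [[0.9578, -0.0064], [0.2873, -0.0018], [-0.0067, -1.0]] 13.55
```

Now about 8 mm on the left.

>>> arm_command(series=[[[0,1,0,0,0.1],[0,1,0,0,0.1],[0,1,0,0,0.1],[0,1,0,0,0.1],[0,1,0,0,0.1],[0,1,0,0,0.1],[0,1,0,0,0.1]]])

```text
time_s: 14.25
eef_pos: [0.5408, 0.103, 0.0714]
eef_rot: [-0.003, 0.597, 0.802, -0.004]
contact_force: [-10.3, -0.6, 2.5]
opening: 0.0214
finger_force: 55.0
```

```bash
python3 -c "
from h import *
mf()"
```

```text
mount frame x -50.1 y 72.8 z 71.4 tilt/yaw [[0.9577, -0.0098], [0.2874, -0.0017], [-0.0099, -1.0]] 14.25
```

>>> arm_command(series=[[[0,1,0,0,0.1],[0,1,0,0,0.1],[0,0.5,0,0,0.1],[0,-10,0,0,0.1],[0,-17,0,0,0.1],[0,-20,0,0,0.1],[-15,0,0,0,0.1],[-30,0,0,0,0.1],[-30,0,0,0,0.1],[-30,0,0,0,0.1],[-25,0,0,0,0.1],[-15,0,0,0,0.1]]])

```text
time_s: 15.45
eef_pos: [0.5461, -0.0511, 0.0732]
eef_rot: [0.001, 0.598, 0.801, 0.0]
contact_force: [-1.0, -0.2, -2.3]
opening: 0.0215
finger_force: 55.0
```

>>> arm_command(series=[[[0,8,0,0,0.1],[0,15,0,0,0.1],[0,6,0,0,0.1],[0,3,0,0,0.1],[0,2,0,0,0.1],[0,1,0,0,0.1]]])

```text
time_s: 16.05
eef_pos: [0.578, -0.0376, 0.0725]
eef_rot: [-0.0, 0.597, 0.802, -0.0]
contact_force: [0.2, 0.5, -2.6]
opening: 0.0223
finger_force: 55.0
```

```bash
python3 -c "
from h import *
mf()"
```

```text
mount frame x -54.9 y -72.6 z 72.5 tilt/yaw [[0.9577, -0.0006], [0.2879, 0.0001], [-0.0006, -1.0]] 16.05
```

>>> arm_command(series=[[[0,1,0,0,0.1],[0,1,0,0,0.1],[0,1,0,0,0.1],[0,1,0,0,0.1],[0,1,0,0,0.1],[0,1,0,0,0.1],[0,1,0,0,0.1],[0,1,0,0,0.1],[0,1,0,0,0.1],[0,1,0,0,0.1]]])

```text
time_s: 17.05
eef_pos: [0.5841, -0.0368, 0.0717]
eef_rot: [-0.003, 0.598, 0.802, -0.003]
contact_force: [-8.6, -3.3, 2.2]
opening: 0.0216
finger_force: 55.0
```

```bash
python3 -c "
from h import *
mf()"
```

```text
mount frame x -48.8 y -73.5 z 71.7 tilt/yaw [[0.9582, -0.0077], [0.2858, -0.0013], [-0.0077, -1.0]] 17.05
```

>>> arm_command(series=[[[0,1,0,0,0.1],[0,1,0,0,0.1],[0,1,0,0,0.1],[0,1,0,0,0.1],[0,0.5,0,0,0.1]]])

```text
time_s: 17.55
eef_pos: [0.5879, -0.0362, 0.0717]
eef_rot: [-0.003, 0.597, 0.802, -0.003]
contact_force: [-11.3, -4.6, 2.9]
opening: 0.0221
finger_force: 55.0
```

```bash
python3 -c "
from h import *
mf()"
```

```text
mount frame x -45.0 y -74.0 z 71.7 tilt/yaw [[0.9582, -0.0087], [0.286, -0.0021], [-0.0089, -1.0]] 17.55
```

>>> arm_command(series=[[[0,-10,0,0,0.1],[0,-20,0,0,0.1],[0,-20,0,0,0.1],[15,0,0,0,0.1],[30,0,0,0,0.1],[30,0,0,0,0.1],[30,0,0,0,0.1],[25,0,0,0,0.1],[15,0,0,0,0.1],[0,0,0,0,0.1]]])

```text
time_s: 18.55
eef_pos: [0.5027, 0.0947, 0.0731]
eef_rot: [-0.0, 0.595, 0.804, 0.001]
contact_force: [-0.2, 0.3, -2.2]
opening: 0.0218
finger_force: 55.0
```

>>> arm_command(series=[[[0,8,0,0,0.1],[0,15,0,0,0.1],[0,7,0,0,0.1],[0,4,0,0,0.1],[0,2,0,0,0.1],[0,1,0,0,0.1]]])

```text
time_s: 19.15
eef_pos: [0.538, 0.1007, 0.0725]
eef_rot: [-0.0, 0.597, 0.802, -0.0]
contact_force: [0.6, -0.8, -2.4]
opening: 0.0218
finger_force: 55.0
```

```bash
python3 -c "
from h import *
mf()"
```

```text
mount frame x -53.4 y 71.4 z 72.5 tilt/yaw [[0.9581, -0.0007], [0.2866, -0.0002], [-0.0007, -1.0]] 19.15
```

>>> arm_command(series=[[[0,2,0,0,0.1],[0,1,0,0,0.1],[0,1,0,0,0.1],[0,1,0,0,0.1],[0,1,0,0,0.1],[0,1,0,0,0.1],[0,1,0,0,0.1],[0,1,0,0,0.1],[0,1,0,0,0.1],[0,1,0,0,0.1]]])

```text
time_s: 20.15
eef_pos: [0.5446, 0.1034, 0.0716]
eef_rot: [-0.003, 0.597, 0.802, -0.003]
contact_force: [-9.4, -1.0, 2.2]
opening: 0.0215
finger_force: 55.0
```

```bash
python3 -c "
from h import *
mf()"
```

```text
mount frame x -46.3 y 72.1 z 71.6 tilt/yaw [[0.9578, -0.0082], [0.2874, -0.002], [-0.0084, -1.0]] 20.15
```

>>> arm_command(series=[[[0,1,0,0,0.1],[0,1,0,0,0.1]]])

```text
time_s: 20.35
eef_pos: [0.5461, 0.1043, 0.0715]
eef_rot: [-0.003, 0.597, 0.802, -0.003]
contact_force: [-10.1, -1.5, 2.5]
opening: 0.0219
finger_force: 55.0
```

```bash
python3 -c "
from h import *
mf()"
```

```text
mount frame x -44.6 y 72.5 z 71.5 tilt/yaw [[0.9577, -0.0089], [0.2875, -0.0018], [-0.009, -1.0]] 20.35
```

>>> arm_command(series=[[[0,1,0,0,0.1],[0,1,0,0,0.1],[0,1,0,0,0.1]]])

```text
time_s: 20.65
eef_pos: [0.5481, 0.1052, 0.0712]
eef_rot: [-0.004, 0.597, 0.802, -0.004]
contact_force: [-11.4, -1.1, 2.0]
opening: 0.0218
finger_force: 55.0
```

```bash
python3 -c "
from h import *
mf()"
```

```text
mount frame x -42.5 y 72.8 z 71.2 tilt/yaw [[0.9578, -0.0106], [0.2873, -0.0018], [-0.0107, -0.9999]] 20.65
```

>>> arm_command(series=[[[0,-10,0,0,0.1],[0,-20,0,0,0.1],[0,-23,0,0,0.1],[-15,0,0,0,0.1],[-30,0,0,0,0.1],[-30,0,0,0,0.1],[-30,0,0,0,0.1],[-25,0,0,0,0.1],[-14,0,0,0,0.1],[0,0,0,0,0.1]]])

```text
time_s: 21.65
eef_pos: [0.545, -0.0499, 0.073]
eef_rot: [0.001, 0.599, 0.801, 0.0]
contact_force: [0.2, 0.4, -3.1]
opening: 0.0218
finger_force: 55.0
```

>>> arm_command(series=[[[0,8,0,0,0.1],[0,15,0,0,0.1],[0,10,0,0,0.1],[0,6,0,0,0.1],[0,2,0,0,0.1],[0,1,0,0,0.1]]])

```text
time_s: 22.25
eef_pos: [0.5841, -0.0347, 0.0725]
eef_rot: [-0.0, 0.597, 0.802, -0.0]
contact_force: [-0.4, 0.2, -2.9]
opening: 0.0217
finger_force: 55.0
```

```bash
python3 -c "
from h import *
mf()"
```

```text
mount frame x -48.3 y -71.5 z 72.5 tilt/yaw [[0.9576, -0.0007], [0.288, 0.0001], [-0.0007, -1.0]] 22.25
```

>>> arm_command(series=[[[0,1,0,0,0.1],[0,1,0,0,0.1],[0,1,0,0,0.1],[0,1,0,0,0.1],[0,1,0,0,0.1],[0,1,0,0,0.1],[0,1,0,0,0.1],[0,1,0,0,0.1]]])

```text
time_s: 23.05
eef_pos: [0.5881, -0.0344, 0.0718]
eef_rot: [-0.003, 0.598, 0.802, -0.003]
contact_force: [-8.0, -2.9, 2.0]
opening: 0.022
finger_force: 55.0
```

>>> arm_command(series=[[[0,1,0,0,0.1],[0,1,0,0,0.1]]])

```text
time_s: 23.25
eef_pos: [0.5899, -0.034, 0.0717]
eef_rot: [-0.003, 0.597, 0.802, -0.003]
contact_force: [-9.4, -2.9, 2.7]
opening: 0.0217
finger_force: 55.0
```

```bash
python3 -c "
from h import *
mf()"
```

```text
mount frame x -42.5 y -72.6 z 71.7 tilt/yaw [[0.9582, -0.008], [0.286, -0.0014], [-0.0081, -1.0]] 23.25
```

>>> arm_command(series=[[[0,1,0,0,0.1],[0,1,0,0,0.1]]])

```text
time_s: 23.45
eef_pos: [0.5913, -0.0338, 0.0716]
eef_rot: [-0.003, 0.597, 0.802, -0.003]
contact_force: [-9.7, -4.4, 2.9]
opening: 0.0218
finger_force: 55.0
```

```bash
python3 -c "
from h import *
mf()"
```

```text
mount frame x -41.0 y -72.7 z 71.6 tilt/yaw [[0.9582, -0.0089], [0.2861, -0.0018], [-0.009, -1.0]] 23.45
```

>>> arm_command(series=[[[0,1,0,0,0.1],[0,0,0,0,0.1]]])

```text
time_s: 23.65
eef_pos: [0.5919, -0.0337, 0.0715]
eef_rot: [-0.003, 0.597, 0.802, -0.004]
contact_force: [-10.6, -4.1, 3.5]
opening: 0.0217
finger_force: 55.0
```

```bash
python3 -c "
from h import *
mf()"
```

```text
mount frame x -40.5 y -72.8 z 71.5 tilt/yaw [[0.9582, -0.0098], [0.286, -0.002], [-0.01, -0.9999]] 23.65
```

>>> arm_command(series=[[[0,-10,0,0,0.1],[0,-20,0,0,0.1],[0,-25,0,0,0.1],[15,-10,0,0,0.1],[30,0,0,0,0.1],[30,0,0,0,0.1],[30,0,0,0,0.1],[25,0,0,0,0.1],[14,0,0,0,0.1],[0,0,0,0,0.1]]])

```text
time_s: 24.65
eef_pos: [0.4931, 0.0903, 0.073]
eef_rot: [-0.0, 0.595, 0.803, 0.001]
contact_force: [-0.5, -0.3, -2.6]
opening: 0.0219
finger_force: 55.0
```

```bash
python3 -c "
from h import *
mf()
cv2.imwrite('pics/top2.png',vision.camera('top')[:,:,::-1]);cv2.imwrite('pics/side2.png',vision.camera('side')[:,:,::-1])
a,b=cv2.imread('pics/top2.png'),cv2.imread('pics/side2.png')
o=np.zeros((600,800,3),np.uint8);o[:320,:360]=crop(a,255,155,345,235,4);o[:,370:][:400,:425]=crop(b,240,170,345,270,4)[:400,:425] if 0 else 0
c=crop(b,245,175,350,265,4);o[:360,370:790]=c
cv2.imwrite('pics/c3.png',o[:370])"
```

```text
mount frame x -99.4 y 74.4 z 73.0 tilt/yaw [[0.9567, 0.001], [0.291, 0.0014], [0.0014, -1.0]] 24.65
```

View pics/c3.png

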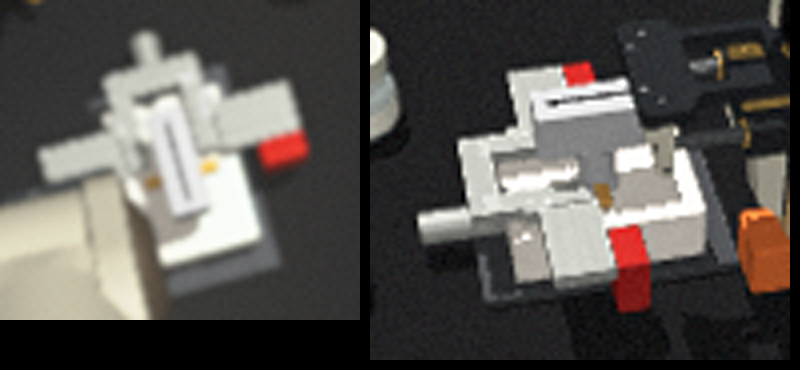

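>>> arm_command(series=[[[-2,15,0,0,0.1],[0,20,0,0,0.1],[0,12,0,0,0.1],[0,4,0,0,0.1],[0,2,0,0,0.1],[0,1,0,0,0.1],[0,1,0,0,0.1],[0,1,0,0,0.1],[0,1,0,0,0.1]]])

```text
time_s: 25.65
eef_pos: [0.5481, 0.1022, 0.0727]
eef_rot: [-0.0, 0.597, 0.802, -0.0]
contact_force: [0.2, 0.4, -2.8]
opening: 0.0216
finger_force: 55.0
```

```bash
python3 -c "
from h import *
mf()"
```

```text
mount frame x -43.3 y 69.9 z 72.7 tilt/yaw [[0.9578, -0.0002], [0.2873, -0.0], [-0.0002, -1.0]] 25.65
```

>>> arm_command(series=[[[0,1,0,0,0.1],[0,1,0,0,0.1],[0,1,0,0,0.1]]])

```text
time_s: 25.95
eef_pos: [0.5489, 0.1024, 0.0721]
eef_rot: [-0.001, 0.597, 0.802, -0.002]
contact_force: [-6.2, -1.7, 2.0]
opening: 0.0218
finger_force: 55.0
```

```bash
python3 -c "
from h import *
mf()"
```

```text
mount frame x -42.4 y 69.8 z 72.1 tilt/yaw [[0.9578, -0.0047], [0.2873, -0.0013], [-0.0048, -1.0]] 25.95
```

>>> arm_command(series=[[[0,1,0,0,0.1],[0,1,0,0,0.1],[0,1,0,0,0.1]]])

```text
time_s: 26.25
eef_pos: [0.5497, 0.1027, 0.0715]
eef_rot: [-0.003, 0.597, 0.802, -0.004]
contact_force: [-10.7, -2.9, 2.3]
opening: 0.0219
finger_force: 55.0
```

```bash
python3 -c "
from h import *
mf()"
```

```text
mount frame x -41.6 y 70.0 z 71.5 tilt/yaw [[0.9578, -0.0087], [0.2874, -0.0023], [-0.009, -1.0]] 26.25
```

>>> arm_command(series=[[[0,-10,0,0,0.1],[0,-20,0,0,0.1],[0,-30,0,0,0.1],[20,-20,0,0,0.1],[30,-10,0,0,0.1],[27,0,0,0,0.1],[0,0,8,0,0.1],[0,0,7,0,0.1],[0,0,3,0,0.1],[0,0,1,0,0.1],[0,0,0.5,0,0.1],[0,0,0,0,0.1]]])

```text
time_s: 27.45
eef_pos: [0.4461, 0.1512, 0.0532]
eef_rot: [0.0, 0.597, 0.802, -0.0]
contact_force: [-0.3, 0.7, -2.5]
opening: 0.0219
finger_force: 55.0
```

>>> arm_command(series=[[[0,0,0.5,0,0.1],[0,0,0.5,0,0.1],[0,0,0,0,0.6],[0,0,0,0,0.6],[0,0,0,0,0.6],[0,0,-5,0,1],[0,0,-20,0,1],[0,0,-30,0,1],[0,0,-35,0,1],[0,0,-30,0,1],[0,0,0,0,1]]])

```text
time_s: 28.55
eef_pos: [0.4488, 0.153, 0.1767]
eef_rot: [0.002, 0.597, 0.802, 0.004]
contact_force: [-0.1, -0.1, 0.7]
opening: 0.0888
finger_force: 0.0
```

```bash
python3 -c "
from h import *
plan(.6097,.0477,.19,-73.3)
cv2.imwrite('pics/top3.png',vision.camera('top')[:,:,::-1]);cv2.imwrite('pics/side3.png',vision.camera('side')[:,:,::-1])
a,b=cv2.imread('pics/top3.png'),cv2.imread('pics/side3.png')
o=np.zeros((400,800,3),np.uint8);o[:320,:360]=crop(a,255,155,345,235,4)
o[:400,370:790]=crop(b,245,175,350,275,4)
cv2.imwrite('pics/c4.png',o)"
```

```text
pos [0.4488 0.153  0.1767] yaw 16.68 tilt 0.009 t 28.55
turn 89.98 then shift [123.9 147.1 -13.3] q [-0.33  0.22 -0.07  2.05  0.02  0.87 -0.11]
```

View pics/c4.png

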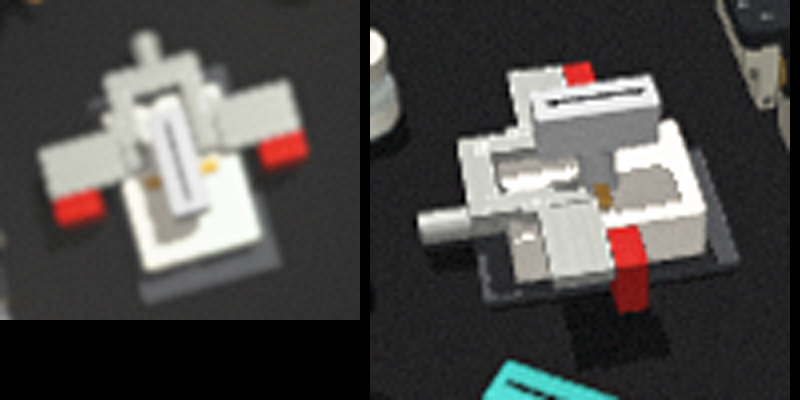

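>>> arm_command(series=[[[0,0,-3,8.3,1],[0,0,-3,8.3,1],[0,0,-3,8.3,1],[0,0,-3,8.3,1],[0,0,0,8.3,1],[0,0,0,8.3,1],[0,0,0,8.3,1],[0,0,0,8.3,1],[0,0,0,8.3,1],[0,0,0,8.3,1],[0,0,0,8,1],[0,0,0,0,1]]])

```text
time_s: 29.85
eef_pos: [0.4447, 0.1514, 0.1828]
eef_rot: [0.001, 0.991, 0.136, -0.001]
contact_force: [-0.4, 0.5, -0.3]
opening: 0.0916
finger_force: 0.0
```

```bash
python3 -c "
from h import *
plan(.6097,.0477,.19,-74.5)"
```

```text
pos [0.4447 0.1514 0.1828] yaw -74.37 tilt 0.003 t 29.85
turn 0.13 then shift [131.3 144.   -7.2] q [-0.52  0.21  0.15  2.05 -0.04  0.9  -1.65]
```

>>> arm_command(series=[[[15,16,-2,0,1],[22,24,-2,0,1],[22,24,-2,0,1],[22,24,-1,0,1],[22,24,0,0,1],[17,18,0,0,1],[11,14,0,0,1],[0,0,0,0,1],[0,0,0,0,1]]])

```text
time_s: 30.75
eef_pos: [0.6098, 0.0486, 0.1899]
eef_rot: [-0.0, 0.991, 0.137, -0.001]
contact_force: [-0.1, -0.1, -0.8]
opening: 0.0919
finger_force: 0.0
```

```bash
python3 -c "
from h import *
plan(.6097,.0477,.19,-74.5)
cv2.imwrite('pics/w2.png',vision.camera('wrist')[:,:,::-1])
print(p('wrist',[[.6097,.0477,.104],[.6097+.035*.96,.0477+.035*.28,.104],[.6097-.035*.96,.0477-.035*.28,.104]]))"
```

```text
pos [0.6098 0.0486 0.1899] yaw -74.21 tilt 0.003 t 30.75
turn 0.29 then shift [-0.4  0.8 -0.1] q [-0.28  0.44  0.21  1.7  -0.11  1.01 -1.33]
[[325.63410738 203.87969616]
 [325.39610632 163.06733076]
 [325.85188006 241.90318141]]
```

View pics/w2.png

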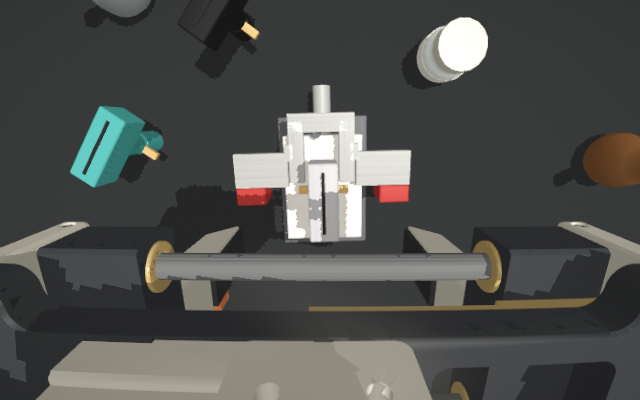

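>>> arm_command(series=[[[2,-1.5,15,0,1],[0,0,25,0,1],[0,0,30,0,1],[0,0,25,0,1],[0,0,14,0,1],[0,0,7,0,1],[0,0,0,0,1],[0,0,0,0,0.2],[0,0,0,0,0.2],[0,0,0,0,0.2],[0,0,0,0,0.2],[0,0,0,0,0.2]]], force=20)

```text
time_s: 32.0
eef_pos: [0.6126, 0.0506, 0.0756]
eef_rot: [-0.0, 0.991, 0.137, 0.0]
contact_force: [0.4, 0.5, 0.6]
opening: 0.0564
finger_force: 0.0
```

>>> arm_command(series=[[[0,0,0,0,0.2],[0,0,0,0,0.2],[0,0,0,0,0.2],[0,0,0,0,0.2],[0,0,0,0,0.2]]], force=35)

```text
time_s: 32.5
eef_pos: [0.6124, 0.0503, 0.0752]
eef_rot: [0.0, 0.991, 0.136, -0.0]
contact_force: [0.2, 0.5, 0.0]
opening: 0.0256
finger_force: 34.9
```

>>> arm_command(series=[[[0,0,-1,0,0.2],[0,0,-1,0,0.2],[0,0,-1,0,0.2]]])

```text
time_s: 32.8
eef_pos: [0.6119, 0.0506, 0.0778]
eef_rot: [-0.0, 0.991, 0.137, -0.0]
contact_force: [0.9, -1.0, -2.7]
opening: 0.0257
finger_force: 34.9
```

>>> arm_command(series=[[[0,0,-2,0,0.2],[0,0,-3,0,0.2],[0,0,-4,0,0.2]]])

```text
time_s: 33.1
eef_pos: [0.6121, 0.0507, 0.0873]
eef_rot: [-0.0, 0.991, 0.137, -0.0]
contact_force: [-0.1, -0.0, -4.7]
opening: 0.0258
finger_force: 34.9
```

>>> arm_command(series=[[[0,0,-15,0,0.2],[0,0,-25,0,0.2],[0,0,-25,0,0.2],[0,0,-20,0,0.2],[0,0,-8,0,0.2],[0,0,0,0,0.2]]])

```text
time_s: 33.7
eef_pos: [0.6134, 0.0508, 0.1823]
eef_rot: [-0.0, 0.991, 0.136, 0.002]
contact_force: [0.4, 0.7, -3.9]
opening: 0.0255
finger_force: 34.9
```

```bash
python3 -c "
from h import *
plan(.4408,-.3041,.18,-74.2)"
```

```text
pos [0.6134 0.0508 0.1823] yaw -74.31 tilt 0.003 t 33.7
turn -0.11 then shift [-262.7  294.5    2.3] q [-0.29  0.45  0.21  1.71 -0.11  0.99 -1.33]
```

>>> arm_command(series=[[[-15,17,0,0,0.2],[-25,28,0,0,0.2],[-27,30,0,0,0.2],[-27,30,0,0,0.2],[-27,30,0,0,0.2],[-27,30,0,0,0.2],[-27,30,0,0,0.2],[-27,30,0,0,0.2],[-25,28,0,0,0.2],[-20,23,0,0,0.2],[-16,18,0,0,0.2],[0,0,0,0,0.2]]])

```text
time_s: 34.9
eef_pos: [0.4352, -0.3075, 0.1794]
eef_rot: [0.001, 0.991, 0.133, -0.001]
contact_force: [0.0, -0.0, -3.2]
opening: 0.0258
finger_force: 34.9
```

>>> arm_command(series=[[[0,0,20,0,0.2],[0,0,20,0,0.2],[0,0,5,0,0.2],[0,0,0,0,0.2],[0,0,0,0,0.2]]])

```text
time_s: 35.4
eef_pos: [0.439, -0.3035, 0.1355]
eef_rot: [0.0, 0.991, 0.137, 0.0]
contact_force: [-0.2, 0.0, -3.6]
opening: 0.0261
finger_force: 34.9
```

```bash
python3 -c "
from h import *
plan(.4408,-.3041,.15,-74.2)
a,b,c=[vision.camera(n)[:,:,::-1] for n in('top','side','wrist')]
m=vision.camera_model('wrist')
t=np.array(ctrl.read_state()['eef_pos'])
print('foot/lug proj side',p('side',[t-[0,0,.0652],[.4395,-.304,.045],[.4395,-.304,.0]]))
print('wrist hole',p('wrist',[[.4395,-.304,.045]]))
o=np.zeros((600,800,3),np.uint8)
o[:400,:400]=crop(b,325,90,425,190,4);o[:300,400:]=crop(c,220,100,420,250,2)[:300,:400];o[320:580,420:680]=crop(a,400,230,465,295,4)
cv2.imwrite('pics/c5.png',o)"
```

```text
pos [ 0.439  -0.3035  0.1355] yaw -74.29 tilt 0.000 t 35.4
turn -0.09 then shift [  1.5   1.1 -14.5] q [ 0.27  0.39  0.34  1.95 -0.17  0.83 -0.59]
foot/lug proj side [[372.22118738 134.10969122]
 [371.37712551 141.55879609]
 [370.02486988 154.04742812]]
wrist hole [[323.78330783 202.27316235]]
```

View pics/c5.png

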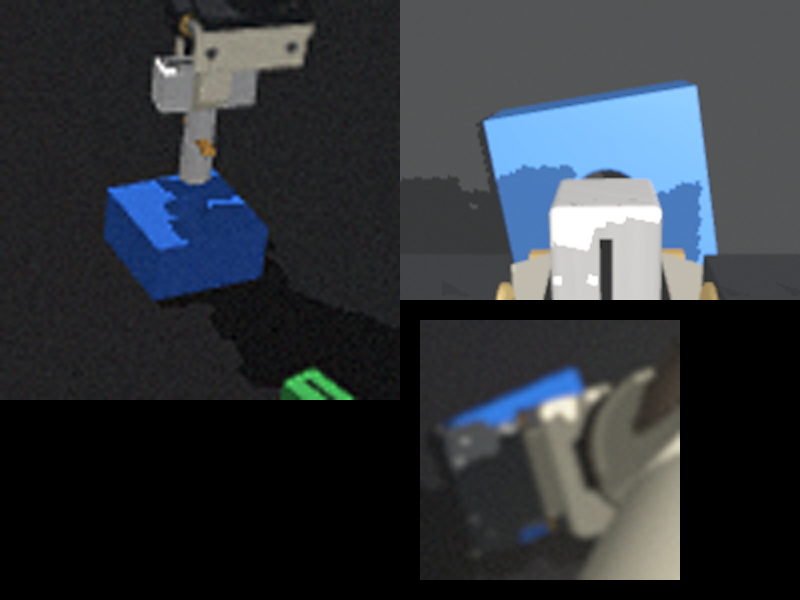

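```bash
python3 -c "
from h import *
np.set_printoptions(precision=4,suppress=True)
q=w('wrist',[(262.5,159.5),(367.5,142.5),(323.5,184.5),(376,226)],.045);print(q)
e=q[1]-q[0];L=np.linalg.norm(e);n=np.array([e[1],-e[0],0])/L
for nn in(n,-n):print(L,(q[0]+q[1])/2+.045*nn)
T=np.array([.9625,.2714]);print('from rim',q[2,:2]-.016*T)
"
```

```text
[[ 0.4615 -0.2442  0.045 ]
 [ 0.4988 -0.325   0.045 ]
 [ 0.4546 -0.2995  0.045 ]
 [ 0.431  -0.3548  0.045 ]]
0.08906337842448674 [ 0.4393 -0.3035  0.045 ]
0.08906337842448674 [ 0.521  -0.2657  0.045 ]
from rim [ 0.4392 -0.3038]
```

>>> arm_command(series=[[[0.5,0,10,0,0.2],[0,0,12,0,0.2],[0,0,10,0,0.2],[0,0,8,0,0.2],[0,0,6,0,0.2],[0,0,5,0,0.2],[0,0,2,0,0.2],[0,0,2,0,0.2]]])

```text
time_s: 36.35
eef_pos: [0.4392, -0.3036, 0.0801]
eef_rot: [0.0, 0.991, 0.136, -0.0]
contact_force: [-0.0, -0.6, -3.4]
opening: 0.0258
finger_force: 34.9
```

>>> arm_command(series=[[[0,0,1,0,0.2],[0,0,1,0,0.2],[0,0,0,0,0.2],[0,0,0,0,0.2]]])

```text
time_s: 36.75
eef_pos: [0.4392, -0.3035, 0.0784]
eef_rot: [0.0, 0.991, 0.137, 0.0]
contact_force: [0.1, -0.5, -3.8]
opening: 0.0256
finger_force: 34.9
```

>>> arm_command(series=[[[0,0,0.5,0,0.2],[0,0,0.5,0,0.2],[0,0,0,0,0.2]]])

```text
time_s: 37.05
eef_pos: [0.4394, -0.3036, 0.0781]
eef_rot: [-0.0, 0.991, 0.136, 0.0]
contact_force: [-2.5, 2.0, 5.3]
opening: 0.0259
finger_force: 34.9
```

>>> arm_command(series=[[[0,0,0.5,0,0.2],[0,0,0.5,0,0.2],[0,0,0,0,0.2]]])

```text
time_s: 37.35
eef_pos: [0.4394, -0.3036, 0.078]
eef_rot: [-0.0, 0.991, 0.136, 0.0]
contact_force: [-3.7, 3.3, 13.9]
opening: 0.026
finger_force: 34.9
```

Seated on the top at the expected height. Releasing slowly and rising.

>>> arm_command(series=[[[0,0,-1,0,0.2],[0,0,0,0,0.4],[0,0,0,0,0.6],[0,0,0,0,0.8],[0,0,0,0,1],[0,0,0,0,1],[0,0,-10,0,1],[0,0,-25,0,1],[0,0,-30,0,1],[0,0,-30,0,1],[0,0,-20,0,1],[0,0,0,0,1]]])

```text
time_s: 38.55
eef_pos: [0.4412, -0.3049, 0.1961]
eef_rot: [0.002, 0.991, 0.136, 0.003]
contact_force: [-0.3, -0.5, 0.8]
opening: 0.0919
finger_force: 0.0
```

```bash
python3 -c "
from h import *
a,b,c=[vision.camera(n)[:,:,::-1] for n in('top','side','wrist')]
print(ctrl.read_state()['eef_pos'],ctrl.read_state()['time_s'],p('wrist',[[.4393,-.3037,.107]]),p('side',[[.4393,-.3037,.107],[.44,.15,0]]))
o=np.zeros((600,800,3),np.uint8)
o[:400,:400]=crop(b,325,90,425,190,4);o[:300,400:]=crop(c,220,100,420,250,2)[:300,:400];o[320:600,420:760]=cv2.resize(b[180:400,150:417],(340,280))
cv2.imwrite('pics/c6.png',o)"
```

```text
[ 0.43876734 -0.30308177  0.19187624] 38.7 [[324.65046179 203.72902899]] [[373.41053893 123.39090813]
 [374.35609776 269.74225956]]
```

View pics/c6.png

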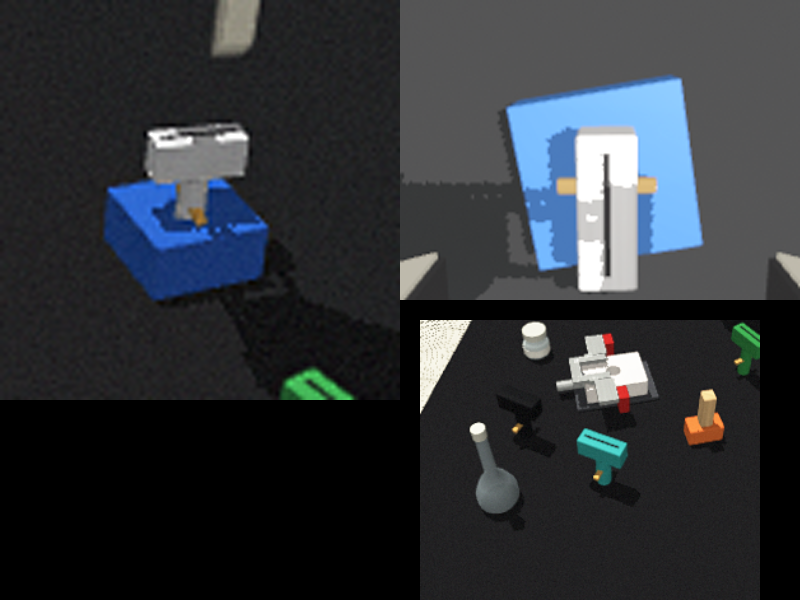

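The head sits upright in the stand with its lugs on top. The mallet stands on the bench, and the retainer is back on both sides.

```bash
python3 -c "
from rig import ctrl
print(ctrl.job_done())"
```

```text
the job is handed in; nothing more can be done
None
```

I handed the job in at about 39 s, with no verdict returned: both retainer ears are tapped back about 16 mm, the aluminium burner head is upright and seated in the blue stand, the mallet is on the bench, and the arm kept clear of the glassware.

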